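Clamp a specimen block on the imaging rail and bring it up to the lens

TASK

Take the thick specimen block out of the rack and seat it flat in the nest of the rail carriage, its length across the rail, and let go. Flip the clamp lever over its high point so that it snaps closed and its foot holds the block down, and only then slide the carriage home against its stop in front of the lens. Leave the thin spare block and the other things on the bench where they are.

Things in the scene. Friction and masses are not known exactly. Their poses are not given: they have to be found in the camera images.
- specimen_center (a point): Centre of the specimen block: plain aluminium block 60 x 30 x 24 mm (its own x, y, z), about 120 g, with a small round copper specimen showing in both long sides (it may go either way round). It starts lying flat, 24 mm upright, its underside 8 mm above the bench, in one of the two lanes of the rack.
- rack: Fixed grey plastic rack 52 x 90 x 42 mm, origin under its centre; two lanes along its x, centred at y = +21 and -21 mm, floor 8 mm above the bench. The lane walls are 10 mm higher than the specimen block and 4 mm from its long sides: no room for fingers there. Both ends of a block stick 4 mm out of the open lane ends, so it comes out by its ends (60 mm). The bench between rack and rail is clear.
- spare_center (a point): Centre of the spare block in the other lane: same aluminium, 60 x 30 mm but only 10 mm thick, no copper. Stays there.
- nest (a point): Nest on the rail's carriage: centre of the top of the pedestal (22 mm wide in y) that the block rests on, 38 mm above the bench, 8 mm above the deck (50 mm wide). z up, y along the rail away from the lens, x across the rail away from the clamp tower. The block's length goes along x; it needs taking by its long sides (30 mm), so set it down on the bench after the rack and regrasp.
- nest_lip (a point): Middle of the top of the nest's far lip (8 mm above the pedestal), 34.5 mm from the nest centre in x. The nest's block space is 65 x 35 mm: tower face (26 mm above the pedestal and more) at x = -32.5 mm, this lip's face at +32.5 mm, small lips 5 mm high at the four corners (|x| over 23 mm, |y| 17.5 to 21.5 mm); the long sides are free between them.
- lens_nose (a point): Front end of the camera's lens, 34 mm diameter, axis 50 mm above the bench; 48 mm from the nest centre towards -y when the carriage is home. Fixed.
- clamp_pivot (a point): Pivot of the clamp lever at the top of the carriage's dark steel tower, 34 mm above the pedestal top and 54 mm from the nest centre towards the nest's -x; its axis is the nest's y. Tower 33 mm in x, 32 mm in y, top 84 mm above the bench.
- lever_tip (a point): Outer end of the clamp lever's black round handle (14 mm thick, its rounded end 7 mm beyond this point), 78 mm from the pivot. Open, the handle leans away from the nest (towards the nest's -x), 25 degrees back from upright, its top 150 mm above the bench; it swings up and over towards the nest's +x.
- clamp_lever (a joint): Lever angle, rad: 0 open, growing as it swings over. A spring cam (about 0.3 N m) drives it back to open until the high point at 0.61 (10 degrees past upright), then snaps it on by itself: to about 1.83 with its foot on the block, 1.95 on an empty nest. Upright fingertips pushed level towards the nest's +x, 30 mm above the pivot, from behind the tip to 45 mm past the pivot, carry it over.
- carriage (a joint): Carriage position, m: distance from its stop at the lens end; 0 = home against the stop, up to 0.14. Slides with 2.5 N friction and stays where it is left.
- push_post (a point): Upright round steel post on the carriage, 16 mm diameter (19 mm at its cap), from 30 to 85 mm above the bench; this point is on its axis 60 mm above the bench. It stands on the side away from the lens, for moving the carriage.
- dropper_c (a point): Small amber dropper bottle, 34 mm diameter, 75 mm tall; its middle. Bystander.
- dish_c (a point): Clear petri dish, 64 mm diameter, 18 mm tall; its middle. Bystander.
- driver_c (a point): Screwdriver lying on the bench, 160 mm long; the middle of it. Bystander.
Mind the look-alikes: they are no part of the job. Leave any red or turquoise look-alike of the part that bears specimen_center alone.

How it is judged:
By the outcome, as a careful person would: the job done as asked, in the order asked, and still so for the second after the job is handed in, with the robot touching nothing.
It also fails if it takes over 72 s, if anything falls off the work surface, if the arm or the gripper's body presses on something with over 40 N, if the wrist force passes 120 N, or if a joint passes its speed limit or range.

ROBOT

A 6-joint arm with a two-finger parallel gripper is mounted at the origin on the work surface. World frame = base frame: x ahead of the robot, y to its left, z up, the work surface at z = 0. Lengths are in m, angles in degrees, forces in N, time in s.
With the tool pointing down it reaches from about 0.25 to 0.725 m from the base axis. Payload 9.7 kg.
Tool frame: the origin (TCP) lies on the centre line of the jaws, within the pads' length; the fingertips stand 14 mm ahead of it and the grasp point (between the pads) lies 5 mm behind it; z points along the fingers, y is the line along which they close (so a half turn about z gives the same grasp; the last joint's range is limited). The gripper opens to 85 mm and grips with 20 to 120 N. Pads are 22 mm wide; open, the fingers measure 114 mm over their backs; the gripper's body (76 mm by 85 mm) begins 54 mm behind the grasp point. The pads swing forward as they close: fully open they stand 13 mm farther back than shut.
Start: joints at [-69.729, 4.979, 10.078, 95.1, 0, 90], TCP at [0.191, -0.516, 0.245] pointing down, gripper open.
Joint ranges: [-179.16, 179.16], [-48.56, 103.87], [-65.8, 70.77], [-126.05, 130.52], [-82.76, 87.17], [-180, 180]. Speed limits (degrees/s): [127.2, 127.2, 147.25, 180, 180, 180].

INTERFACE

Orientations are given as [roll, pitch, yaw] about the fixed x, y, z axes, in that order (R = Rz(yaw) Ry(pitch) Rx(roll)).
In Python, from workcell import bot, camera, get_calibration, ticket gives the robot as it stands. The module is installed in compiled form; this text tells all that it offers.
- The arm moves only by the tool send_rows, never from a script. Its arguments are lists of equal length, an entry for each row: "linear": the shift along the tool's x, y, z in m, a list of three; "twist": the turn, a rotation vector about the tool's x, y, z in units of 10 degrees (1.0 is 10 degrees), a list of three; "gripper": the opening in per cent of the stroke, from 0 (shut) to 100 (fully open). In form: {"linear": [[x, y, z], ...], "twist": [[wx, wy, wz], ...], "gripper": [gripper, ...]}. A call has 1 to 8 rows; each row shifts and turns the commanded pose from where the row before left it, along the tool's axes as they then stand; what a row does not reach is not made up. A row lasts 1/8 s, in which the tool goes at most 62.5 mm and 10.7 degrees, less where a joint would pass 70% of its speed; a pose out of reach is approached as far as the arm can. A call with a gripper value outside its range is refused whole. The fingers move at their own pace and stop on an object; "grip_force" is the grip in N (left out, the last holds). Time passes only in rows, so rows that do not move let the fingers close. It gives the time, the measured TCP pose, the force, the opening and the grip force at its end, in the units of the state.
- bot.get_obs(): the state, without advancing time (a new reading comes with each control period).
- camera(name): name is "scene" or "top" or "wrist"; returns the picture (400x640x3 uint8, red, green, blue); there is no depth.
- get_calibration(name): a dict with "fx", "fy", "cx", "cy" (pixels), "k1" (the pictures are not rectified: a ray, as slopes to the right and down, at radius r is drawn at 1 + k1 r^2 times it, then the intrinsics apply), "origin" and "orientation" of the camera in the world; the wrist camera has in their place "hand_eye" (4x4, takes a point from camera to tool coordinates, whose origin is the TCP and whose axes are the flange's). Camera axes: x right, y down, z forward; pixel columns grow to the right and rows downward; lengths in m; the calibration is good to about 2 mm. A picture is of the moment at which its call begins: read the wrist's pose just before it. get_calibration takes no time and is no camera call.
- ticket.job_done(): hands the job in; it is judged then, once.
The state is a dict: "time": time; "q": joint angles; "qd": joint speeds; "joint_efforts": joint torques, N m; "ee_pos": TCP position; "tcp_rot": TCP orientation; "wrist_force": force on the tool from outside, world axes, zero at the start; "torque": the same for the moment, N m; "opening": finger opening in m; "grasp_force": force on a finger pad.
Only numpy, scipy, OpenCV 4.12 (cv2) and the standard library are available. Lean on these libraries where they do the work, as an engineer would, in place of code of your own. Each camera call takes 0.05 s, during which the arm holds its last target. There are 200 camera calls.

## Working session

There is one attempt and no reset: what is moved stays moved. The work goes in short steps, Python scripts to look and compute and a tool call to move; the robot and the scene stay as the last step left them, time stands still between calls to the robot, and variables do not carry over. Pictures are saved under pics/ and viewed, at most 10 in all, crops included, and the job is handed in when it is done.

Besides the shell and the picture viewer there is one more tool, called after "Request:" by a JSON object that holds its "api" and its "payload". send_rows: Moves the arm, as the interface text tells. Its arguments: {"type":"object","properties":{"linear":{"type":"array"},"twist":{"type":"array"},"gripper":{"type":"array"},"grip_force":{"type":"number"}},"required":["linear","twist","gripper"]}

```bash
mkdir -p pics; cat > h.py <<'E'
import numpy as np, cv2
from workcell import bot, camera, get_calibration, ticket
from scipy.spatial.transform import Rotation as R
def cam(name):
    c=get_calibration(name); o=bot.get_obs(); im=camera(name)
    if name=="wrist":
        T=np.eye(4);T[:3,:3]=rot(o["tcp_rot"]);T[:3,3]=o["ee_pos"]
        W=T@np.array(c["hand_eye"]);P=W[:3,3];Q=W[:3,:3]
    else: P=np.array(c["origin"]);Q=rot(c["orientation"])
    return im,(c,P,Q)
def rot(a):
    a=np.array(a,float)
    return a if a.shape==(3,3) else R.from_euler("xyz",a,degrees=True).as_matrix()
def ray(m,uv):
    c,P,Q=m
    K=np.array([[c["fx"],0,c["cx"]],[0,c["fy"],c["cy"]],[0,0,1]])
    d=cv2.undistortPoints(np.array(uv,float).reshape(-1,1,2),K,np.array([c["k1"],0,0,0.])).reshape(-1,2)
    return P,(Q@np.c_[d,np.ones(len(d))].T).T
def onz(m,uv,z):
    P,d=ray(m,uv); return P+d*((z-P[2])/d[:,2])[:,None]
def proj(m,X):
    c,P,Q=m; X=np.atleast_2d(X); y=(X-P)@Q; s=y[:,:2]/y[:,2:]; r=(s**2).sum(1,keepdims=True)
    s=s*(1+c["k1"]*r); return s*[c["fx"],c["fy"]]+[c["cx"],c["cy"]]
def tri(m1,p1,m2,p2):
    a,d=ray(m1,p1);b,e=ray(m2,p2);out=[]
    for u,v in zip(d,e):
        s=np.linalg.lstsq(np.c_[u,-v],b-a,rcond=None)[0]
        x,y=a+u*s[0],b+v*s[1];out.append([*(x+y)/2,np.linalg.norm(x-y)])
    return np.array(out)
def save(im,n): cv2.imwrite("pics/"+n,cv2.cvtColor(im,cv2.COLOR_RGB2BGR))
E
python3 - <<'E'
from h import *
import pickle
print(bot.get_obs())
for n in("top","scene","wrist"):
    im,m=cam(n);print(n,get_calibration(n));save(im,n+"0.png");pickle.dump((im,m),open(n+"0.pkl","wb"))
E
```

```text
{'time': 0.0, 'q': array([-6.97293889e+01,  5.01171196e+00,  1.00339857e+01,  9.50974721e+01,
        5.08038042e-04,  9.00000086e+01]), 'qd': array([-0.10733999, -0.0481925 , -0.07855426, -0.03507214, -0.07153273,
       -0.07821897]), 'joint_efforts': array([-2.67953851e-06, -5.20370579e+01,  4.64821100e+01,  1.56774156e-02,
        1.37113107e-04, -3.81585664e-05]), 'ee_pos': array([ 0.19048382, -0.51575062,  0.24457297]), 'tcp_rot': array([-1.79924802e+02, -5.08026282e-04,  2.02706018e+01]), 'wrist_force': array([0.36612549, 0.09095333, 0.81759766]), 'torque': array([-0.02885512,  0.02707114, -0.00841049]), 'grasp_force': 0.0, 'opening': 0.08522518042647645}
top {'fx': 476.11027793026204, 'fy': 476.11027793026204, 'cx': 314.6955452408669, 'cy': 202.2878113312749, 'k1': -0.03978414375154917, 'origin': array([0.34549562, 0.02180077, 1.12959954]), 'orientation': array([-170.08374106,    0.99618204,  -89.67927161])}
scene {'fx': 443.6575837566943, 'fy': 443.6575837566943, 'cx': 316.9353042043433, 'cy': 197.3300092595871, 'k1': 0.03901245527652361, 'origin': array([ 1.21254944, -0.36331332,  0.97434695]), 'orientation': array([-138.17325764,    0.25356828,   57.12961651])}
wrist {'fx': 294.02541579469363, 'fy': 294.02541579469363, 'cx': 320.88420369391116, 'cy': 196.81986224530726, 'k1': -0.013516635742008743, 'hand_eye': array([[ 3.89125846e-04, -9.56958574e-01, -2.90224287e-01,
         7.51348383e-02],
       [ 9.99999915e-01,  4.11134803e-04, -1.48614761e-05,
         1.91389000e-04],
       [ 1.33543122e-04, -2.90224256e-01,  9.56958653e-01,
        -1.29335367e-01],
       [ 0.00000000e+00,  0.00000000e+00,  0.00000000e+00,
         1.00000000e+00]])}
```

View pics/top0.png

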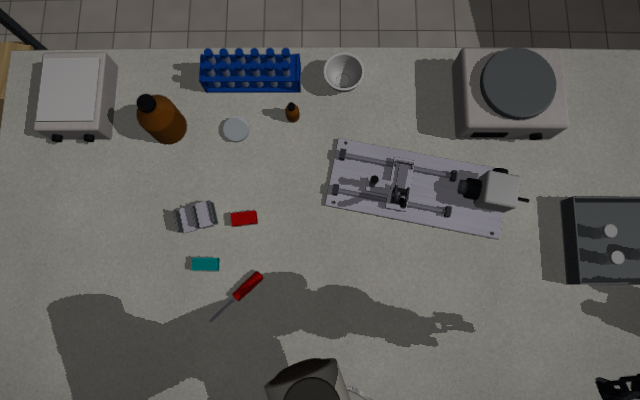

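View pics/scene0.png

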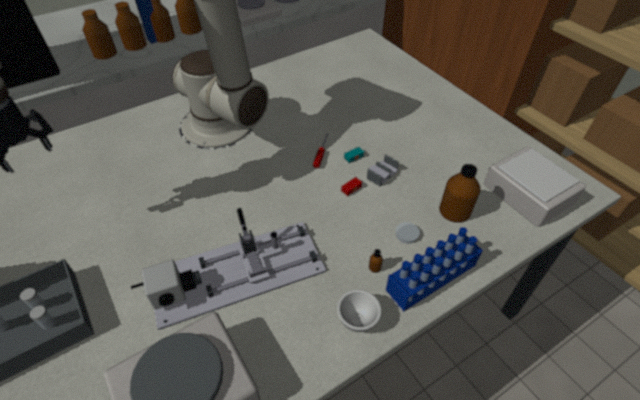

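Top view: rack at about (197,216), with red (244,218) and turquoise (205,264) look-alike blocks near it. The rail plate spans (325-520, 140-238), with the carriage at about (401,185), the lever and tower at (400,198), the post at (374,181) and the lens at (468,188). The lens is towards −y. Next I'll enlarge the rack and carriage.

```bash
python3 - <<'E'
from h import *
import pickle
im,m=pickle.load(open("top0.pkl","rb"))
a=cv2.resize(im[185:285,165:275],None,fx=3.6,fy=3.6,interpolation=cv2.INTER_CUBIC)
b=cv2.resize(im[140:240,320:430],None,fx=3.6,fy=3.6,interpolation=cv2.INTER_CUBIC)
im2,m2=pickle.load(open("scene0.pkl","rb"))
c=cv2.resize(im2[130:205,305:415],None,fx=3.6,fy=3.2,interpolation=cv2.INTER_CUBIC)
d=cv2.resize(im2[205:280,210:320],None,fx=3.6,fy=3.2,interpolation=cv2.INTER_CUBIC)
o=np.vstack([np.hstack([a,b]),np.hstack([c,d])]);print(o.shape);save(o,"crop0.png")
for p,z in [((197,216),.02),((244,218),.02),((205,264),.02),((402,172),.05),((374,181),.085),((468,188),.05),((400,198),.1),((292,112),.04),((235,130),.01),((236,296),.01)]:
    print(p,onz(m,[p],z).round(3))
E
```

```text
(600, 792, 3)
(197, 216) [[0.506 0.321 0.02 ]]
(244, 218) [[0.501 0.209 0.02 ]]
(205, 264) [[0.393 0.297 0.02 ]]
(402, 172) [[ 0.606 -0.161  0.05 ]]
(374, 181) [[ 0.577 -0.092  0.085]]
(468, 188) [[ 0.569 -0.313  0.05 ]]
(400, 198) [[ 0.535 -0.147  0.1  ]]
(292, 112) [[0.757 0.098 0.04 ]]
(235, 130) [[0.722 0.24  0.01 ]]
(236, 296) [[0.32  0.224 0.01 ]]
```

View pics/crop0.png

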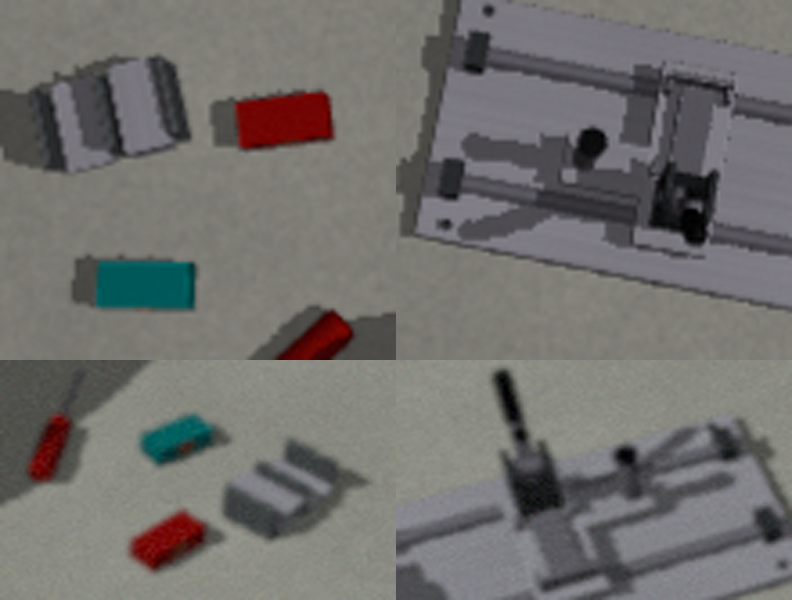

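Candidates for the specimen, in top-view pixels: 
- red block (244,218) and turquoise block (205,264): coloured look-alikes, so excluded.
- grey block in the rack's left lane (≈187,219): lower and in shadow, so probably the spare.
- grey block in the right lane (≈202,214): brighter and higher, so probably the thick one.

I'll go above the rack and confirm from close by.

Request:
{"api": "send_rows", "payload": {"linear": [[0.0366, -0.0422, 0.0015], [0.0366, -0.0422, 0.0015], [0.0366, -0.0422, 0.0015], [0.0366, -0.0422, 0.0015], [0.0366, -0.0422, 0.0015], [0.0366, -0.0422, 0.0015], [0.0366, -0.0422, 0.0015], [0.0366, -0.0422, 0.0015]], "twist": [[0, 0, 0], [0, 0, 0], [0, 0, 0], [0, 0, 0], [0, 0, 0], [0, 0, 0], [0, 0, 0], [0, 0, 0]], "gripper": [100, 100, 100, 100, 100, 100, 100, 100]}}

```text
time: 1.15
ee_pos: [0.3485, -0.0961, 0.2333]
tcp_rot: [180.0, -0.0, 20.3]
wrist_force: [1.8, -1.1, -0.2]
opening: 0.0855
grasp_force: 0.0
```

Request:
{"api": "send_rows", "payload": {"linear": [[0.0366, -0.0422, 0.0015], [0.0366, -0.0422, 0.0015], [0.0366, -0.0422, 0.0015], [0.0366, -0.0422, 0.0015], [0.0366, -0.0422, 0.0015], [0.0366, -0.0422, 0.0015], [0.0366, -0.0422, 0.0015], [0.0366, -0.0422, 0.0015]], "twist": [[0, 0, 0], [0, 0, 0], [0, 0, 0], [0, 0, 0], [0, 0, 0], [0, 0, 0], [0, 0, 0], [0, 0, 0]], "gripper": [100, 100, 100, 100, 100, 100, 100, 100]}}

```text
time: 2.15
ee_pos: [0.5264, 0.267, 0.2228]
tcp_rot: [-177.4, 0.1, 25.7]
wrist_force: [1.0, -0.1, -0.3]
opening: 0.0855
grasp_force: 0.0
```

Request:
{"api": "send_rows", "payload": {"linear": [[0, 0, 0], [0, 0, 0], [0, 0, 0], [0, 0, 0], [0, 0, 0], [0, 0, 0], [0, 0, 0], [0, 0, 0]], "twist": [[0, 0, -1.05], [0, 0, -1.05], [0, 0, -1.05], [0, 0, -1.05], [0, 0, -1.05], [0, 0, -1.05], [0, 0, -1.05], [0, 0, -1.05]], "gripper": [100, 100, 100, 100, 100, 100, 100, 100]}}

```text
time: 3.15
ee_pos: [0.5257, 0.2657, 0.2229]
tcp_rot: [-179.7, -2.6, 110.0]
wrist_force: [0.3, -0.1, -0.5]
opening: 0.0852
grasp_force: 0.0
```

```bash
cat >> h.py <<'E'
def rows(pos,rpy,n=1):
    "rows (linear, twist) from the present pose to a target, n equal rows"
    o=bot.get_obs(); A=rot(o["tcp_rot"]); B=rot(rpy)
    w=R.from_matrix(A.T@B).as_rotvec(); Ah=A@R.from_rotvec(w/2).as_matrix()
    t=w/n; lin=[]
    for i in range(n):
        Ai=A@R.from_rotvec(t*i).as_matrix()
        lin.append((Ai.T@((np.array(pos)-o["ee_pos"])/n)).round(4).tolist())
    print("lin",lin,"tw",np.degrees(t/10).round(3).tolist(),"now",o["ee_pos"].round(4),o["tcp_rot"].round(1))
E
python3 - <<'E'
from h import *
import pickle
im,m=cam("wrist");pickle.dump((im,m),open("w1.pkl","wb"))
print(bot.get_obs()["ee_pos"],bot.get_obs()["tcp_rot"])
save(im,"w1.png")
E
```

```text
[0.52568267 0.2657657  0.22291785] [-179.6926346    -2.59780224  110.52802082]
```

View pics/w1.png

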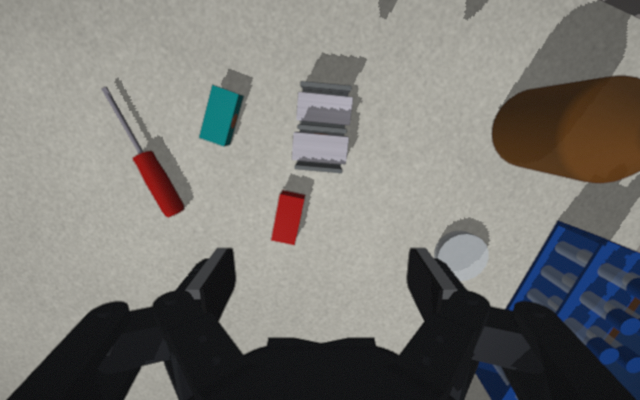

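The wrist view shows the rack's far lane (325,107) half in deep shadow from the middle wall, so that is the low, thin spare. The near lane (320,147) is fully lit, so that should be the thick specimen. I'll measure it from two views and check its top height, which should be 0.032.

```bash
python3 - <<'E'
from h import *
import pickle
def blobs(im,box,th):
    x0,y0,x1,y1=box; g=cv2.cvtColor(im,cv2.COLOR_RGB2GRAY)[y0:y1,x0:x1]
    n,l,s,c=cv2.connectedComponentsWithStats((g>th).astype(np.uint8))
    out=[]
    for i in range(1,n):
        if s[i,4]>25:
            k=cv2.findContours((l==i).astype(np.uint8),cv2.RETR_EXTERNAL,cv2.CHAIN_APPROX_NONE)[0][0]
            r=cv2.minAreaRect(k); b=cv2.boxPoints(r)+[x0,y0]; out.append((s[i,4],c[i]+[x0,y0],b))
    return out
for f,box in(("w1",(280,70,370,185)),("top0",(170,190,225,240))):
    im,m=pickle.load(open(f+".pkl","rb")); g=cv2.cvtColor(im,cv2.COLOR_RGB2GRAY)
    x0,y0,x1,y1=box; print(f,np.percentile(g[y0:y1,x0:x1],[5,25,50,75,95,99]))
    for a,c,b in blobs(im,box,165 if f=="w1" else 150):
        print(a,c.round(1),b.round(1).tolist(),onz(m,b,.032)[:,:2].round(3).tolist())
im,_=pickle.load(open("w1.pkl","rb")); im2,_=pickle.load(open("top0.pkl","rb"))
save(np.hstack([cv2.resize(im[70:190,280:375],(400,505),interpolation=2),cv2.resize(im2[190:240,172:222],(390,505),interpolation=2)]),"rack.png")
E
```

```text
w1 [ 69. 109. 166. 171. 176. 181.]
4977 [320.4 138.4] [[280.0, 70.0], [369.0, 70.0], [369.0, 184.0], [280.0, 184.0]] [[0.445, 0.364], [0.531, 0.395], [0.576, 0.285], [0.482, 0.25]]
216 [364.5  87.5] [[357.0, 73.0], [369.0, 73.0], [369.0, 102.0], [357.0, 102.0]] [[0.521, 0.388], [0.532, 0.393], [0.543, 0.366], [0.531, 0.362]]
top0 [ 45.  80. 121. 124. 128. 131.]
```

View pics/rack.png

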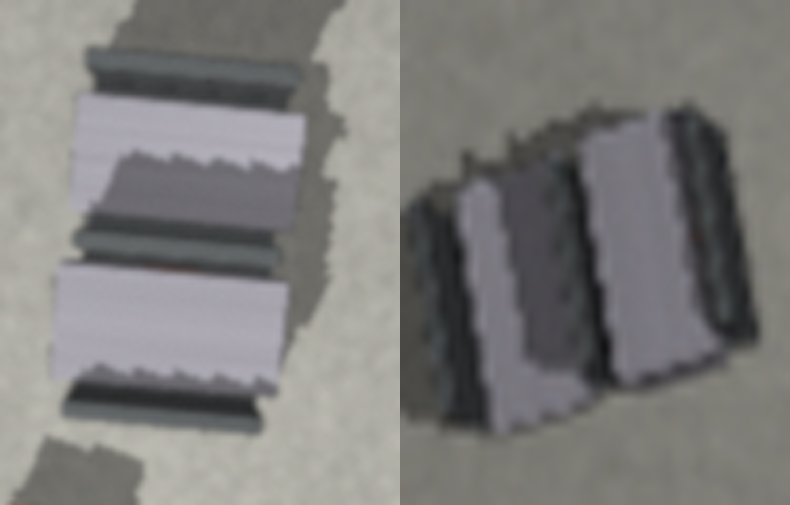

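The near lane's block is the thick one: it sits close below the wall tops, and copper shows at its long side at (690,235) in the right half. The far lane's block is the deep-set thin spare. I'll triangulate the thick block's top corners.

```bash
python3 - <<'E'
from h import *
import pickle
_,m=pickle.load(open("w1.pkl","rb"));_,t=pickle.load(open("top0.pkl","rb"))
w=[(294.7,132.5),(348.9,137.7),(345.6,163.5),(292.4,159.1)]
p=[(199.6,227.6),(195.1,204.4),(206.4,200.9),(213.3,224.7)]
X=tri(m,w,t,p);print(X.round(4),X.mean(0).round(4))
Y=onz(m,w,.032);print(Y.round(4),Y.mean(0).round(4))
e=(Y[1]+Y[2]-Y[0]-Y[3])/2;print(np.linalg.norm(e),np.degrees(np.arctan2(e[1],e[0])))
e=(Y[0]+Y[1]-Y[2]-Y[3])/2;print(np.linalg.norm(e),np.degrees(np.arctan2(e[1],e[0])))
E
```

```text
[[0.4782 0.3103 0.0293 0.003 ]
 [0.5349 0.325  0.0254 0.0046]
 [0.5419 0.2974 0.0304 0.0032]
 [0.4854 0.2805 0.022  0.0013]] [0.5101 0.3033 0.0268 0.003 ]
[[0.4797 0.3097 0.032 ]
 [0.5365 0.3246 0.032 ]
 [0.5433 0.2973 0.032 ]
 [0.4866 0.2817 0.032 ]] [0.5115 0.3033 0.032 ]
0.058743500858062875 15.019674350665301
0.02845966649425115 103.84914026070123
```

```bash
python3 -c "
from h import *
rows([.511,.3035,.12],[180,0,105],3)"
```

```text
lin [[0.0119, 0.0, 0.0349], [0.0124, -0.0005, 0.0347], [0.0129, -0.001, 0.0345]] tw [-0.014, -0.086, 0.184] now [0.5257 0.2658 0.2229] [-179.7   -2.6  110.5]
```

Request:
{"api": "send_rows", "payload": {"linear": [[0.012, 0, 0.035], [0.0125, -0.0005, 0.035], [0.013, -0.001, 0.0345], [0, 0, 0]], "twist": [[-0.014, -0.086, 0.184], [-0.014, -0.086, 0.184], [-0.014, -0.086, 0.184], [0, 0, 0]], "gripper": [100, 100, 100, 100]}}

```text
time: 3.7
ee_pos: [0.5097, 0.3038, 0.1171]
tcp_rot: [-179.7, 0.1, 104.1]
wrist_force: [-0.5, -0.7, 0.1]
opening: 0.0851
grasp_force: 0.0
```

```bash
python3 - <<'E'
from h import *
import pickle
im,m=cam("wrist");pickle.dump((im,m),open("w2.pkl","wb"));save(im,"w2.png")
o=bot.get_obs();print(o["ee_pos"],o["tcp_rot"])
E
```

```text
[0.51081265 0.30377599 0.11940382] [-1.79861287e+02  2.80803530e-02  1.04140556e+02]
```

View pics/w2.png

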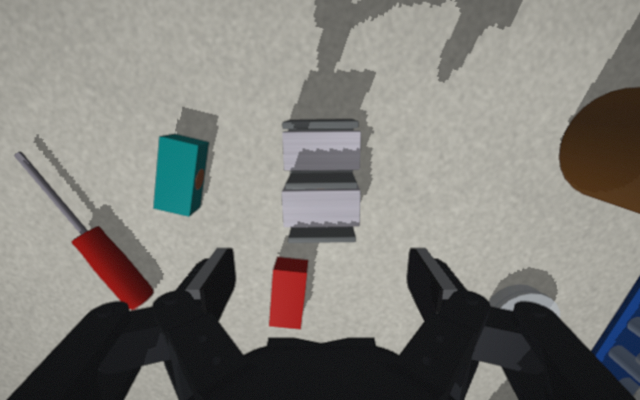

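Thick block's top spans about (282,191)–(360,226) in this view and is square with the picture. I'll check its height against the earlier view and get the descent.

```bash
python3 - <<'E'
from h import *
import pickle
_,a=pickle.load(open("w1.pkl","rb"));im,b=pickle.load(open("w2.pkl","rb"));_,t=pickle.load(open("top0.pkl","rb"))
g=cv2.cvtColor(im,cv2.COLOR_RGB2GRAY).astype(int)
print(g[208,270:372]); print(g[180:245,320])
w=[(294.7,132.5),(348.9,137.7),(345.6,163.5),(292.4,159.1)]
p=[(199.6,227.6),(195.1,204.4),(206.4,200.9),(213.3,224.7)]
q=[(282,191),(360,190),(361,226),(281.5,226)]
print(tri(b,q,a,w).mean(0).round(4),tri(b,q,t,p).mean(0).round(4))
Y=onz(b,q,.032);print(Y.round(4),Y.mean(0).round(4));e=(Y[1]+Y[2]-Y[0]-Y[3])/2;print(np.linalg.norm(e),np.degrees(np.arctan2(e[1],e[0])))
rows([*Y.mean(0)[:2],.022],[180,0,105],3)
E
```

```text
[179 180 181 179 179 180 178 177 178 179 183 183 182 181 181 181 181 181
 180 181 180 180 181 181 180 180 179 179 179 179 179 179 177 178 178 178
 177 177 177 177 177 177 177 177 176 177 175 177 176 176 176 176 176 177
 177 177 176 175 176 176 176 175 175 175 176 176 177 177 175 176 175 176
 176 175 175 176 176 175 175 175 176 175 175 175 175 176 175 175 172 161
 165 172 174 176 181 183 184 183 183 181 178 177]
[ 48  50  64  86  97 100 104 107 100  90 110 151 170 172 171 170 170 170
 169 168 168 171 172 172 173 173 175 175 176 176 175 174 173 172 173 172
 172 173 175 176 175 176 171 140 114 105  91  67  52  47  47  47  49  49
  49  48  53  72  94 103 105 113 137 168 183]
[0.5111 0.3034 0.032  0.0013] [0.5094 0.3028 0.0306 0.0028]
[[0.4786 0.3097 0.032 ]
 [0.5357 0.325  0.032 ]
 [0.5447 0.297  0.032 ]
 [0.4841 0.2816 0.032 ]] [0.5108 0.3033 0.032 ]
0.06077887370751175 14.62022024545051
lin [[-0.0001, 0.0, 0.0325], [-0.0001, 0.0, 0.0325], [-0.0001, -0.0, 0.0325]] tw [-0.005, 0.001, -0.029] now [0.5108 0.3038 0.1194] [-179.9    0.   104.1]
```

Request:
{"api": "send_rows", "payload": {"linear": [[0, 0, 0.049], [0, 0, 0.0485], [0, 0, 0], [0, 0, 0], [0, 0, 0], [0, 0, 0], [0, 0, 0], [0, 0, 0]], "twist": [[0, 0, -0.04], [0, 0, 0], [0, 0, 0], [0, 0, 0], [0, 0, 0], [0, 0, 0], [0, 0, 0], [0, 0, 0]], "gripper": [100, 100, 100, 60, 60, 60, 60, 60], "grip_force": 50}}

```text
time: 4.75
ee_pos: [0.5132, 0.3047, 0.0261]
tcp_rot: [179.7, -0.1, 104.5]
wrist_force: [0.0, -0.6, 7.3]
opening: 0.0588
grasp_force: 55.2
```

Request:
{"api": "send_rows", "payload": {"linear": [[0, 0, 0], [0, 0, 0], [0, 0, 0], [0, 0, 0]], "twist": [[0, 0, 0], [0, 0, 0], [0, 0, 0], [0, 0, 0]], "gripper": [60, 60, 60, 60]}}

```text
time: 5.25
ee_pos: [0.5132, 0.3047, 0.0262]
tcp_rot: [179.7, -0.1, 104.5]
wrist_force: [-0.1, -2.0, 8.0]
opening: 0.0587
grasp_force: 55.2
```

Request:
{"api": "send_rows", "payload": {"linear": [[0, 0, -0.01], [0, 0, -0.03], [0, 0, -0.04], [0, 0, 0], [0, 0, 0]], "twist": [[0, 0, 0], [0, 0, 0], [0, 0, 0], [0, 0, 0], [0, 0, 0]], "gripper": [60, 60, 60, 60, 60]}}

```text
time: 5.88
ee_pos: [0.5115, 0.3039, 0.1027]
tcp_rot: [180.0, -0.0, 104.5]
wrist_force: [-0.6, 0.1, -1.6]
opening: 0.0587
grasp_force: 54.4
```

```bash
python3 -c "
from h import *
rows([.5,.07,.11],[180,0,79.6],6);o=bot.get_obs();print(o['opening'],o['grasp_force'])"
```

```text
lin [[-0.0373, -0.0117, -0.0012], [-0.038, -0.0089, -0.0012], [-0.0386, -0.0061, -0.0012], [-0.0389, -0.0033, -0.0012], [-0.039, -0.0005, -0.0012], [-0.039, 0.0023, -0.0012]] tw [0.0, -0.0, 0.416] now [0.5115 0.3039 0.1027] [180.   -0.  104.5]
0.05871306708158353 54.393970370292664
```

Request:
{"api": "send_rows", "payload": {"linear": [[-0.037, -0.012, -0.001], [-0.038, -0.009, -0.001], [-0.039, -0.006, -0.001], [-0.039, -0.003, -0.001], [-0.039, -0.0005, -0.001], [-0.039, 0.002, -0.001], [0, 0, 0], [0, 0, 0]], "twist": [[0, 0, 0.416], [0, 0, 0.416], [0, 0, 0.416], [0, 0, 0.416], [0, 0, 0.416], [0, 0, 0.416], [0, 0, 0], [0, 0, 0]], "gripper": [60, 60, 60, 60, 60, 60, 60, 60]}}

```text
time: 6.88
ee_pos: [0.4993, 0.0697, 0.1077]
tcp_rot: [-179.9, 0.0, 79.6]
wrist_force: [0.1, 0.2, -2.4]
opening: 0.0588
grasp_force: 54.4
```

```bash
python3 -c "
from h import *
rows([.5,.07,.03],[180,0,79.6],1);o=bot.get_obs();print(o['opening'],o['grasp_force'])
im,m=cam('wrist');save(im,'w3.png')"
```

```text
lin [[0.0004, 0.0007, 0.0777]] tw [-0.008, 0.001, -0.0] now [0.4993 0.0697 0.1077] [-179.9    0.    79.6]
0.058785593021247286 54.41301226615906
```

View pics/w3.png

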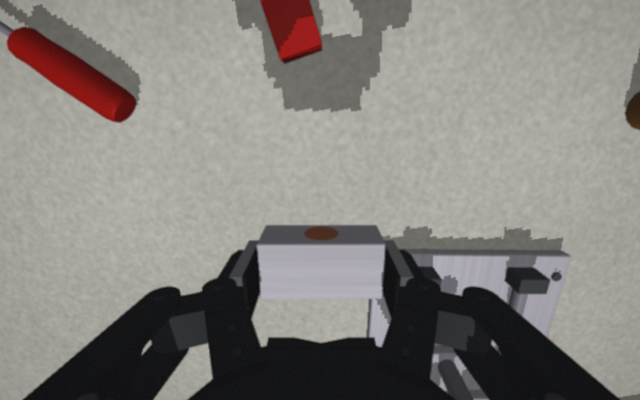

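The wrist view shows the block level between the pads, copper facing at (320,233). The rail plate edge at (390-570,250) is close, so I set the block down 3 cm farther from it.

Request:
{"api": "send_rows", "payload": {"linear": [[0.03, 0, 0.03], [0, 0, 0.04], [0, 0, 0.015], [0, 0, 0.004], [0, 0, 0], [0, 0, 0]], "twist": [[0, 0, 0], [0, 0, 0], [0, 0, 0], [0, 0, 0], [0, 0, 0], [0, 0, 0]], "gripper": [60, 60, 60, 60, 60, 60]}}

```text
time: 7.68
ee_pos: [0.5059, 0.0992, 0.0208]
tcp_rot: [179.9, -0.0, 79.6]
wrist_force: [-0.0, -0.4, -2.1]
opening: 0.0587
grasp_force: 54.4
```

Request:
{"api": "send_rows", "payload": {"linear": [[0, 0, 0.002], [0, 0, 0.001], [0, 0, 0]], "twist": [[0, 0, 0], [0, 0, 0], [0, 0, 0]], "gripper": [60, 60, 60]}}

```text
time: 8.05
ee_pos: [0.5057, 0.0992, 0.0181]
tcp_rot: [179.9, -0.0, 79.6]
wrist_force: [-3.6, 0.1, 9.7]
opening: 0.0589
grasp_force: 55.8
```

Contact on the bench. Release, lift, and turn to yaw −10.4.

Request:
{"api": "send_rows", "payload": {"linear": [[0, 0, -0.001], [0, 0, 0], [0, 0, 0], [0, 0, -0.03], [0, 0, -0.05], [0, 0, -0.05], [0, 0, -0.03], [0, 0, 0]], "twist": [[0, 0, 0], [0, 0, 0], [0, 0, 0], [0, 0, 0], [0, 0, 0], [0, 0, 0.9], [0, 0, 0.9], [0, 0, 0.9]], "gripper": [100, 100, 100, 100, 100, 100, 100, 100]}}

```text
time: 9.05
ee_pos: [0.5063, 0.0994, 0.1803]
tcp_rot: [179.8, -0.2, 52.3]
wrist_force: [-0.2, 0.3, -0.5]
opening: 0.0853
grasp_force: 0.0
```

Request:
{"api": "send_rows", "payload": {"linear": [[0, 0, 0], [0, 0, 0], [0, 0, 0], [0, 0, 0], [0, 0, 0], [0, 0, 0], [0, 0, 0], [0, 0, 0]], "twist": [[0, 0, 0.9], [0, 0, 0.9], [0, 0, 0.9], [0, 0, 0.9], [0, 0, 0.9], [0, 0, 0.9], [0, 0, 0.9], [0, 0, 0]], "gripper": [100, 100, 100, 100, 100, 100, 100, 100]}}

```text
time: 10.05
ee_pos: [0.5083, -0.0028, 0.1773]
tcp_rot: [-175.8, 0.6, -2.5]
wrist_force: [0.2, -0.6, 0.3]
opening: 0.0851
grasp_force: 0.0
```

```bash
python3 - <<'E'
from h import *
rows([.435,-.12,.26],[180,0,-10.4],4)
o=bot.get_obs();print(o["ee_pos"],o["tcp_rot"])
E
```

```text
lin [[-0.0173, 0.0285, -0.0226], [-0.0162, 0.0295, -0.0222], [-0.0151, 0.0304, -0.0217], [-0.0139, 0.0313, -0.0212]] tw [-0.104, 0.023, 0.197] now [ 0.5083 -0.0028  0.1773] [-175.8    0.6   -2.5]
[ 0.508286   -0.00283095  0.17725754] [-175.78735118    0.6449664    -2.50801984]
```

```bash
python3 - <<'E'
from h import *
import pickle
print(bot.get_obs()["q"].round(1))
im,m=cam("wrist");pickle.dump((im,m),open("w4.pkl","wb"))
rows([.53,-.13,.26],[180,0,-10.4],5)
E
```

```text
[ -2.6  -1.   -3.7  88.    4.2 179.9]
lin [[0.0052, 0.0242, -0.0184], [0.0059, 0.0243, -0.0181], [0.0067, 0.0244, -0.0177], [0.0074, 0.0244, -0.0173], [0.0082, 0.0245, -0.0169]] tw [-0.083, 0.019, 0.16] now [ 0.5083 -0.0016  0.1773] [-175.8    0.6   -2.4]
```

Request:
{"api": "send_rows", "payload": {"linear": [[0.005, 0.024, -0.018], [0.006, 0.024, -0.018], [0.0065, 0.0245, -0.0175], [0.0075, 0.0245, -0.0175], [0.008, 0.0245, -0.017], [0, 0, 0], [0, 0, 0]], "twist": [[-0.08, 0.02, 0.12], [-0.08, 0.02, 0.16], [-0.08, 0.02, 0.16], [-0.08, 0.02, 0.16], [-0.08, 0.02, 0.16], [0, 0, 0], [0, 0, 0]], "gripper": [100, 100, 100, 100, 100, 100, 100]}}

```text
time: 10.98
ee_pos: [0.5306, -0.1272, 0.259]
tcp_rot: [-179.8, -0.1, -9.8]
wrist_force: [-0.3, -0.5, -0.1]
opening: 0.0856
grasp_force: 0.0
```

```bash
python3 - <<'E'
from h import *
import pickle
o=bot.get_obs();print(o["ee_pos"],o["tcp_rot"],o["q"].round(1))
im,m=cam("wrist");pickle.dump((im,m),open("w5.pkl","wb"))
i4,_=pickle.load(open("w4.pkl","rb"))
save(np.vstack([cv2.resize(im[0:290,120:560],(800,520),interpolation=2)]),"w5.png")
E
```

```text
[ 0.53061417 -0.12724368  0.25904767] [-1.79797266e+02 -5.18172615e-02 -9.77171307e+00] [-13.6   4.7  11.3  96.6   0.2 176.2]
```

View pics/w5.png

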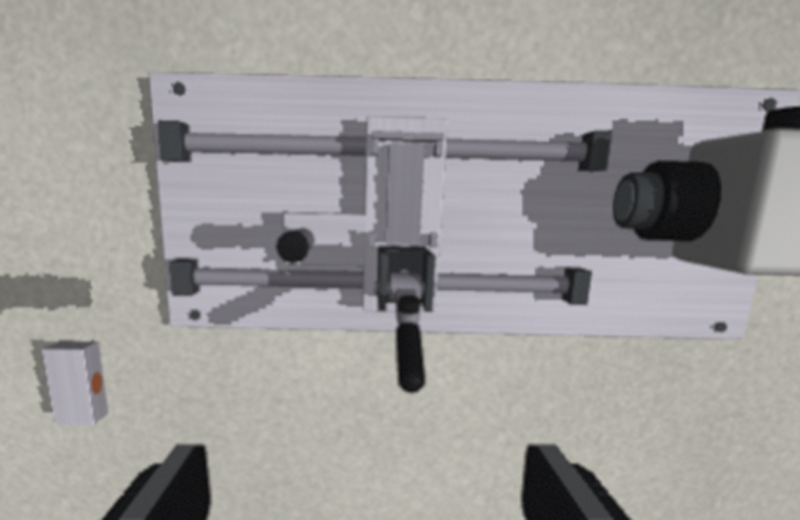

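Oblique view from above the rail (crop pixels): pedestal (388–423, 145–243), centre about (405,193), far lip at row ~133, tower face at row ~247. Post cap is at (294,245), lever tip at (411,380), lens nose at (633,201). The specimen block stands on the bench at (72,383). Now I'll turn these into positions and check heights against the other view.

```bash
python3 - <<'E'
from h import *
import pickle
im,m=pickle.load(open("w5.pkl","rb"));i4,m4=pickle.load(open("w4.pkl","rb"));it,mt=pickle.load(open("top0.pkl","rb"))
f=lambda x,y:(120+x/1.818,y/1.793)
P=dict(ped_c=(f(405,194),.038),ped_tl=(f(388,145),.038),ped_tr=(f(423,145),.038),ped_bl=(f(386,243),.038),ped_br=(f(423,243),.038),liptl=(f(375,133),.046),liptr=(f(437,133),.046),deck_tl=(f(369,118),.03),deck_tr=(f(446,119),.03),post=(f(294,245),.085),tip=(f(411,380),.146),lens=(f(625,201),.05),railA0=(f(190,142),.03),railA1=(f(585,150),.03),railB0=(f(197,277),.03),railB1=(f(565,286),.03),plate0=(f(152,73),.01),plate1=(f(768,90),.01))
W={k:onz(m,[p],z)[0] for k,(p,z) in P.items()}
for k,v in W.items(): print(k,v.round(4),"w4",proj(m4,v)[0].round(0),"top",proj(mt,v)[0].round(1))
for a,b in(("railA0","railA1"),("railB0","railB1"),("ped_bl","ped_tl"),("ped_br","ped_tr")):
    d=W[b]-W[a];print(a,np.degrees(np.arctan2(d[1],d[0])).round(2),np.linalg.norm(d).round(4))
g,g4=[cv2.cvtColor(i,cv2.COLOR_RGB2GRAY) for i in(im,i4)]
crit=(3,30,.01)
for k in("ped_tl","ped_tr","ped_br","liptl","liptr","deck_tl","deck_tr"):
    a=cv2.cornerSubPix(g,np.float32([[P[k][0]]]),(3,3),(-1,-1),crit).reshape(1,2)
    p=proj(m4,W[k]); 
    b=cv2.cornerSubPix(g4,np.float32([p]),(4,4),(-1,-1),crit).reshape(1,2)
    print(k,a.round(1),b.round(1),tri(m,a,m4,b).round(4))
# specimen on the bench
for z in(.024,):
    q=[f(43,347),f(88,345),f(98,423),f(56,424)]
    Y=onz(m,q,z);print("spec",Y.round(4).tolist(),Y.mean(0))
E
```

```text
ped_c [ 0.6003 -0.1634  0.038 ] w4 [525.  76.] top [402.3 175.6]
ped_tl [ 0.631  -0.1574  0.038 ] w4 [523.  34.] top [399.4 162.9]
ped_tr [ 0.6273 -0.1786  0.038 ] w4 [551.  38.] top [408.4 164.4]
ped_bl [ 0.572  -0.1467  0.038 ] w4 [500. 113.] top [395.5 187.4]
ped_br [ 0.5679 -0.1702  0.038 ] w4 [528. 117.] top [405.6 189.1]
liptl [ 0.6384 -0.1505  0.046 ] w4 [521.  22.] top [396.9 159. ]
liptr [ 0.6321 -0.1869  0.046 ] w4 [570.  28.] top [412.5 161.6]
deck_tl [ 0.6492 -0.1488  0.03  ] w4 [510.  12.] top [395.  156.3]
deck_tr [ 0.6406 -0.1956  0.03  ] w4 [569.  21.] top [414.9 159.9]
post [ 0.5839 -0.095   0.085 ] w4 [459. 100.] top [375.4 177.9]
tip [ 0.5151 -0.1461  0.146 ] w4 [582. 225.] top [403.5 203.6]
lens [ 0.5739 -0.2943  0.05  ] w4 [703. 104.] top [460.  185.7]
railA0 [ 0.6546 -0.0357  0.03  ] w4 [367.  13.] top [347.5 154.1]
railA1 [ 0.6079 -0.2796  0.03  ] w4 [669.  61.] top [450.7 173.4]
railB0 [ 0.5703 -0.0179  0.03  ] w4 [347. 120.] top [340.2 188.7]
railB1 [ 0.5223 -0.2614  0.03  ] w4 [620. 165.] top [444.6 209.1]
plate0 [ 0.7024 -0.0167  0.01  ] w4 [342. -42.] top [339.2 137.4]
plate1 [ 0.6258 -0.4069  0.01  ] w4 [809.  35.] top [500.8 168.3]
railA0 -100.84 0.2483
railB0 -101.14 0.2482
ped_bl -10.29 0.06
ped_br -8.01 0.06
ped_tl [[333.4  80.9]] [[522.6  32.9]] [[ 0.6317 -0.1574  0.0369  0.0013]]
ped_tr [[352.7  80.9]] [[550.7  38.2]] [[ 0.6273 -0.1786  0.038   0.    ]]
ped_br [[354.3 138. ]] [[527.2 115.8]] [[ 0.5664 -0.1718  0.0349  0.004 ]]
liptl [[326.3  74.2]] [[518.8  19.5]] [[ 0.6397 -0.1504  0.0425  0.0021]]
liptr [[360.4  74.2]] [[570.4  28.3]] [[ 0.6321 -0.1869  0.046   0.    ]]
deck_tl [[321.7  67. ]] [[508.7  10.2]] [[ 0.6489 -0.1469  0.0323  0.002 ]]
deck_tr [[366.4  64.3]] [[569.3  20.7]] [[ 0.6422 -0.1979  0.0264  0.0016]]
spec [[0.5393, 0.1063, 0.024], [0.5352, 0.0738, 0.024], [0.475, 0.0859, 0.024], [0.4795, 0.1175, 0.024]] [0.50726802 0.09586332 0.024     ]
```

Request:
{"api": "send_rows", "payload": {"linear": [[0, 0, 0], [0, 0, 0], [0, 0, 0], [0, 0, 0], [0, 0, 0], [0, 0, 0], [0, 0, 0], [0, 0, 0]], "twist": [[0, 0, -1.06], [0, 0, -1.06], [0, 0, -1.06], [0, 0, -1.06], [0, 0, -1.06], [0, 0, -1.06], [0, 0, -1.06], [0, 0, -1.06]], "gripper": [100, 100, 100, 100, 100, 100, 100, 100]}}

```text
time: 12.02
ee_pos: [0.5303, -0.1273, 0.259]
tcp_rot: [180.0, -0.2, 75.4]
wrist_force: [-0.7, 0.3, 0.4]
opening: 0.0853
grasp_force: 0.0
```

```bash
python3 -c "
from h import *
rows([.512,.0965,.12],[180,0,169.6],9)"
```

```text
lin [[0.0235, -0.0083, 0.0155], [0.0246, -0.0038, 0.0155], [0.0249, 0.0007, 0.0155], [0.0244, 0.0052, 0.0155], [0.023, 0.0096, 0.0155], [0.0209, 0.0136, 0.0155], [0.0181, 0.0172, 0.0155], [0.0147, 0.0202, 0.0155], [0.0108, 0.0225, 0.0155]] tw [0.002, -0.001, -1.047] now [ 0.5303 -0.1273  0.259 ] [180.   -0.2  75.4]
```

Request:
{"api": "send_rows", "payload": {"linear": [[0.0235, -0.0083, 0.0155], [0.0246, -0.0038, 0.0155], [0.0249, 0.0007, 0.0155], [0.0244, 0.0052, 0.0155], [0.023, 0.0096, 0.0155], [0.021, 0.0136, 0.0155], [0.018, 0.017, 0.0155], [0.0147, 0.02, 0.0155]], "twist": [[0, 0, -1.047], [0, 0, -1.047], [0, 0, -1.047], [0, 0, -1.047], [0, 0, -1.047], [0, 0, -1.047], [0, 0, -1.047], [0, 0, -1.047]], "gripper": [100, 100, 100, 100, 100, 100, 100, 100]}}

```text
time: 13.02
ee_pos: [0.515, 0.0723, 0.1351]
tcp_rot: [179.8, 0.0, 159.1]
wrist_force: [1.4, 0.0, 0.3]
opening: 0.0852
grasp_force: 0.0
```

Request:
{"api": "send_rows", "payload": {"linear": [[0.011, 0.0225, 0.0155], [0, 0, 0], [0, 0, 0]], "twist": [[0, 0, -1.047], [0, 0, 0], [0, 0, 0]], "gripper": [100, 100, 100]}}

```text
time: 13.4
ee_pos: [0.5135, 0.0958, 0.1209]
tcp_rot: [179.8, 0.1, 169.1]
wrist_force: [0.6, 0.0, 0.6]
opening: 0.0854
grasp_force: 0.0
```

```bash
python3 - <<'E'
from h import *
import pickle
rows([.512,.0965,.016],[180,0,169.6],2)
im,m=cam("wrist");pickle.dump((im,m),open("w6.pkl","wb"))
# predicted corners of block top; measured blob
nx=np.array([.984,-.18]);ny=np.array([.18,.984]);c=np.array([.5059,.0976])
pr=proj(m,[[*(c+a*nx*.03+b*ny*.015),.024] for a,b in((1,1),(1,-1),(-1,-1),(-1,1))]);print(pr.round(1))
g=cv2.cvtColor(im,cv2.COLOR_RGB2GRAY);u,v=pr.mean(0).astype(int);print(g[v,u-60:u+60:2]);print(g[v-70:v+70:2,u])
E
```

```text
lin [[0.0009, 0.0001, 0.0525], [0.0009, 0.0001, 0.0525]] tw [0.008, 0.005, -0.026] now [0.5135 0.0958 0.1209] [1.798e+02 1.000e-01 1.691e+02]
[[338.8 226.9]
 [302.6 227.3]
 [300.5 155.1]
 [339.4 154.7]]
[163 163 166 165 163 160 161 167 167 167 165 160 158 163 163 160 163 165
 167 168 169 170 162 166 165 164 163 163 163 162 165 165 166 163 162 162
 160 160 161 164 133 109 109 106 109 108 105 104 109 114 112 105 103 144
 166 171 171 166 164 165]
[169 168 164 165 167 166 164 163 162 164 169 168 165 165 165 148  82  89
 160 165 165 165 165 165 165 165 166 165 165 166 165 165 164 165 166 165
 166 165 164 165 163 163 164 164 164 165 163 164 163 164 164 164 164 155
 162 165 165 165 169 171 171 169 163 167 166 166 166 162 168 172]
```

The block is where predicted, to about 1 px. Descend, grasp by the long sides, and lift.

Request:
{"api": "send_rows", "payload": {"linear": [[0.001, 0, 0.052], [0.001, 0, 0.045], [0, 0, 0.008], [0, 0, 0], [0, 0, 0], [0, 0, 0], [0, 0, 0], [0, 0, 0]], "twist": [[0, 0, -0.05], [0, 0, 0], [0, 0, 0], [0, 0, 0], [0, 0, 0], [0, 0, 0], [0, 0, 0], [0, 0, 0]], "gripper": [100, 100, 100, 100, 25, 25, 25, 25], "grip_force": 50}}

```text
time: 14.45
ee_pos: [0.5126, 0.0964, 0.0167]
tcp_rot: [179.8, 0.2, 169.7]
wrist_force: [-1.4, -0.0, 6.6]
opening: 0.029
grasp_force: 50.5
```

Request:
{"api": "send_rows", "payload": {"linear": [[0, 0, 0], [0, 0, 0], [0, 0, 0], [0, 0, 0], [0, 0, 0]], "twist": [[0, 0, 0], [0, 0, 0], [0, 0, 0], [0, 0, 0], [0, 0, 0]], "gripper": [25, 25, 25, 25, 25]}}

```text
time: 15.08
ee_pos: [0.5126, 0.0964, 0.0167]
tcp_rot: [179.8, 0.2, 169.7]
wrist_force: [-0.6, -0.3, 5.3]
opening: 0.029
grasp_force: 50.5
```

Request:
{"api": "send_rows", "payload": {"linear": [[0, 0, -0.02], [0, 0, -0.05], [0, 0, -0.05], [0, 0, -0.05], [0, 0, 0], [0, 0, 0]], "twist": [[0, 0, 0], [0, 0, 0], [0, 0, 0], [0, 0, 0], [0, 0, 0], [0, 0, 0]], "gripper": [25, 25, 25, 25, 25, 25]}}

```text
time: 15.82
ee_pos: [0.5114, 0.0958, 0.1848]
tcp_rot: [179.8, 0.0, 169.7]
wrist_force: [1.0, 0.0, -2.5]
opening: 0.0291
grasp_force: 49.9
```

```bash
python3 -c "
from h import *
rows([.672,-.177,.24],[180,0,169],6)"
```

```text
lin [[-0.0345, -0.0399, -0.0093], [-0.0346, -0.0398, -0.0093], [-0.0346, -0.0398, -0.0093], [-0.0347, -0.0397, -0.0092], [-0.0348, -0.0396, -0.0092], [-0.0349, -0.0396, -0.0092]] tw [0.003, 0.001, 0.011] now [0.5114 0.0958 0.1848] [179.8   0.  169.7]
```

Request:
{"api": "send_rows", "payload": {"linear": [[-0.0345, -0.04, -0.009], [-0.0345, -0.04, -0.009], [-0.0345, -0.04, -0.009], [-0.0345, -0.04, -0.009], [-0.035, -0.0395, -0.009], [-0.035, -0.0395, -0.009], [0, 0, 0], [0, 0, 0]], "twist": [[0, 0, 0.011], [0, 0, 0.011], [0, 0, 0.011], [0, 0, 0.011], [0, 0, 0.011], [0, 0, 0.011], [0, 0, 0], [0, 0, 0]], "gripper": [25, 25, 25, 25, 25, 25, 25, 25]}}

```text
time: 16.82
ee_pos: [0.6716, -0.1774, 0.237]
tcp_rot: [179.8, -0.1, 169.0]
wrist_force: [0.8, -0.6, -1.5]
opening: 0.0289
grasp_force: 49.9
```

```bash
python3 - <<'E'
from h import *
import pickle
o=bot.get_obs();print(o["ee_pos"],o["tcp_rot"],o["opening"])
im,m=cam("wrist");pickle.dump((im,m),open("w7.pkl","wb"))
print(proj(m,[[.6008,-.1631,.038]]))
c=im[20:320,220:420];save(cv2.resize(c,(400,600),interpolation=2),"w7.png")
E
```

```text
[ 0.67157375 -0.17744892  0.23701091] [ 1.79797624e+02 -1.08890751e-01  1.68983270e+02] 0.02891259863218841
[[320.31129508 108.83329065]]
```

View pics/w7.png

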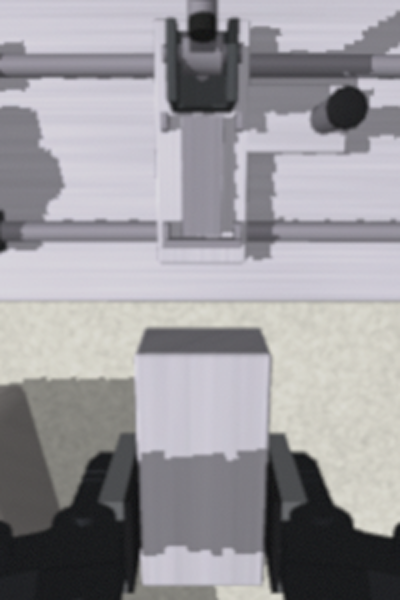

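Gripped block is square in the jaws (137–270, 330–585). Below it in view are the nest's pedestal (181–222, 112–237), the lip at rows 237–247 and the post cap at (347,107). I'll check the nest centre from this opposite-facing view.

```bash
python3 - <<'E'
from h import *
import pickle
im,m=pickle.load(open("w7.pkl","rb"));i5,m5=pickle.load(open("w5.pkl","rb"))
nx=np.array([.982,-.191]);ny=np.array([.191,.982])
def s(m,uv,z): X=onz(m,[uv],z)[0][:2];return (X@nx).round(4),(X@ny).round(4)
f=lambda x,y:(220+x/2,20+y/2)
for k,p,z in(("tower",(201,112),.038),("lip232",(201,232),.038),("lip237",(201,237),.038),("lip237t",(201,237),.046),("lip247t",(201,247),.046),("pedL",(181,175),.038),("pedR",(222,175),.038),("deckL",(155,175),.03),("deckR",(247,175),.03),("decknear",(201,262),.03),("post",(347,107),.085)): print(k,s(m,f(*p),z))
g=cv2.cvtColor(im,cv2.COLOR_RGB2GRAY);print("col",[*zip(range(60,155),g[60:155,318:324].mean(1).astype(int))])
g5=cv2.cvtColor(i5,cv2.COLOR_RGB2GRAY);print("col5",[*zip(range(60,142),g5[60:142,340:346].mean(1).astype(int))])
for v in(66,68,72,74,76,78,80,132,134,136,138,140): print(v,s(m5,(343,v),.038)[0],s(m5,(343,v),.046)[0])
g=[print(v,s(m,(320.5,v),.038)[0],s(m,(320.5,v),.046)[0]) for v in(72,74,76,78,136,138,140,144,150)]
E
```

```text
tower (np.float64(0.5883), np.float64(-0.0452))
lip232 (np.float64(0.6498), np.float64(-0.0452))
lip237 (np.float64(0.6525), np.float64(-0.0452))
lip237t (np.float64(0.6517), np.float64(-0.0452))
lip247t (np.float64(0.6571), np.float64(-0.0452))
pedL (np.float64(0.6198), np.float64(-0.0559))
pedR (np.float64(0.6198), np.float64(-0.034))
deckL (np.float64(0.6197), np.float64(-0.0704))
deckR (np.float64(0.6197), np.float64(-0.02))
decknear (np.float64(0.6674), np.float64(-0.0452))
post (np.float64(0.5908), np.float64(0.0198))
col [(60, np.int64(63)), (61, np.int64(54)), (62, np.int64(52)), (63, np.int64(53)), (64, np.int64(52)), (65, np.int64(53)), (66, np.int64(52)), (67, np.int64(53)), (68, np.int64(53)), (69, np.int64(53)), (70, np.int64(52)), (71, np.int64(52)), (72, np.int64(50)), (73, np.int64(42)), (74, np.int64(33)), (75, np.int64(55)), (76, np.int64(103)), (77, np.int64(137)), (78, np.int64(144)), (79, np.int64(146)), (80, np.int64(147)), (81, np.int64(146)), (82, np.int64(147)), (83, np.int64(146)), (84, np.int64(146)), (85, np.int64(146)), (86, np.int64(146)), (87, np.int64(
[... 2895 characters left out ...]
int64(126)), (127, np.int64(126)), (128, np.int64(126)), (129, np.int64(126)), (130, np.int64(126)), (131, np.int64(125)), (132, np.int64(125)), (133, np.int64(125)), (134, np.int64(126)), (135, np.int64(130)), (136, np.int64(127)), (137, np.int64(96)), (138, np.int64(52)), (139, np.int64(39)), (140, np.int64(43)), (141, np.int64(45))]
66 0.6652 0.6642
68 0.6632 0.6622
72 0.6591 0.6582
74 0.6571 0.6562
76 0.655 0.6542
78 0.6529 0.6522
80 0.6508 0.6501
132 0.594 0.5946
134 0.5917 0.5924
136 0.5894 0.5901
138 0.5871 0.5879
140 0.5848 0.5856
72 0.5844 0.5853
74 0.5864 0.5872
76 0.5883 0.5891
78 0.5903 0.591
136 0.6498 0.6491
138 0.652 0.6512
140 0.6541 0.6533
144 0.6585 0.6576
150 0.6652 0.6641
```

```bash
python3 - <<'E'
from h import *
import pickle
im,m=pickle.load(open("w7.pkl","rb"));o=bot.get_obs()
nx=np.array([.982,-.191]);ny=np.array([.191,.982])
a,b=onz(m,[(321.5,196.5),(321.5,312.5)],o["ee_pos"][2]+.0073)[:,:2]
print(a@nx,b@nx,b@nx-a@nx,(a+b)@nx/2-o["ee_pos"][:2]@nx,(a+b)@ny/2-o["ee_pos"][:2]@ny)
c=.6205*nx-.0452*ny; t=c+.0068*nx; print(c,t)
rows([*t,.12],[180,0,169],4)
E
```

```text
0.6571880716070458 0.7164815452989338 0.05929347369188798 -0.006330916755007299 0.00020943846215383533
[ 0.6006978 -0.1629019] [ 0.6073754 -0.1642007]
lin [[0.0163, -0.0, 0.0295], [0.0163, -0.0, 0.0295], [0.0163, 0.0, 0.0295], [0.0163, 0.0, 0.0295]] tw [0.005, -0.001, 0.001] now [ 0.6715 -0.1769  0.2379] [179.8  -0.  169. ]
```

Request:
{"api": "send_rows", "payload": {"linear": [[0.0162, 0, 0.0295], [0.0162, 0, 0.0295], [0.0162, 0, 0.0295], [0.0163, 0, 0.0295], [0, 0, 0], [0, 0, 0], [0, 0, 0]], "twist": [[0, 0, 0], [0, 0, 0], [0, 0, 0], [0, 0, 0], [0, 0, 0], [0, 0, 0], [0, 0, 0]], "gripper": [25, 25, 25, 25, 25, 25, 25]}}

```text
time: 17.75
ee_pos: [0.6097, -0.1649, 0.1231]
tcp_rot: [179.8, 0.3, 169.0]
wrist_force: [0.1, -0.2, -1.7]
opening: 0.0292
grasp_force: 49.9
```

```bash
python3 -c "
from h import *
rows([.607,-.1641,.063],[180,0,169],1);print(bot.get_obs()['q'].round(1))"
```

```text
lin [[0.0031, 0.0001, 0.0601]] tw [0.017, 0.026, 0.003] now [ 0.6097 -0.1649  0.1231] [179.8   0.3 169. ]
[-15.2  15.2   8.3  82.8   0.2  -4.2]
```

Request:
{"api": "send_rows", "payload": {"linear": [[0.003, 0, 0.02], [0, 0, 0.025], [0, 0, 0.014], [0, 0, 0], [0, 0, 0]], "twist": [[0.017, 0.02, 0], [0, 0, 0], [0, 0, 0], [0, 0, 0], [0, 0, 0]], "gripper": [25, 25, 25, 25, 25]}}

```text
time: 18.38
ee_pos: [0.6062, -0.1644, 0.0634]
tcp_rot: [180.0, -0.0, 169.0]
wrist_force: [-0.6, -0.3, -1.2]
opening: 0.0292
grasp_force: 50.0
```

```bash
python3 -c "
from h import *
rows([.607,-.1641,.055],[180,0,169],1);print(bot.get_obs()['wrist_force'])"
```

```text
lin [[-0.0007, 0.0005, 0.0084]] tw [0.0, -0.002, 0.0] now [ 0.6062 -0.1644  0.0634] [180.  -0. 169.]
[-0.58531309 -0.30272946 -1.20148404]
```

Request:
{"api": "send_rows", "payload": {"linear": [[-0.0007, 0.0004, 0.004], [0, 0, 0.003], [0, 0, 0.002], [0, 0, 0.001], [0, 0, 0], [0, 0, 0]], "twist": [[0, 0, 0], [0, 0, 0], [0, 0, 0], [0, 0, 0], [0, 0, 0], [0, 0, 0]], "gripper": [25, 25, 25, 25, 25, 25]}}

```text
time: 19.12
ee_pos: [0.6065, -0.164, 0.0547]
tcp_rot: [180.0, 0.0, 169.0]
wrist_force: [-7.1, 1.6, 14.9]
opening: 0.0292
grasp_force: 52.0
```

Contact came exactly at the pedestal height (bottom 0.038). Release gently to a partial opening, then lift.

Request:
{"api": "send_rows", "payload": {"linear": [[0, 0, -0.002], [0, 0, 0], [0, 0, 0], [0, 0, -0.02], [0, 0, -0.05], [0, 0, -0.06], [0, 0, -0.06], [0, 0, 0]], "twist": [[0, 0, 0], [0, 0, 0], [0, 0, 0], [0, 0, 0], [0, 0, 0], [0, 0, 0], [0, 0, 0], [0, 0, 0]], "gripper": [45, 52, 52, 52, 52, 52, 52, 52]}}

```text
time: 20.12
ee_pos: [0.608, -0.1644, 0.2517]
tcp_rot: [-180.0, 0.5, 169.0]
wrist_force: [0.1, -0.5, -0.6]
opening: 0.0443
grasp_force: 0.0
```

```bash
python3 - <<'E'
from h import *
import pickle
o=bot.get_obs();print(o["ee_pos"],o["tcp_rot"],o["opening"])
im,m=cam("wrist");pickle.dump((im,m),open("w8.pkl","wb"))
nx=np.array([.982,-.191]);ny=np.array([.191,.982])
g=cv2.cvtColor(im,cv2.COLOR_RGB2GRAY);c=.6205*nx-.0452*ny
pr=proj(m,[[*(c+a*nx*.03+b*ny*.015),.062] for a,b in((1,1),(1,-1),(-1,-1),(-1,1))]);print(pr.round(1))
x,y=pr.mean(0).astype(int);a=im[max(0,y-75):y+75,x-100:x+100];save(cv2.resize(a,(800,600),interpolation=2),"w8.png");print(x,y,a.shape)
E
```

```text
[ 0.60800714 -0.16442179  0.25172486] [-179.96373617    0.47093557  169.00628581] 0.04432347625217499
[[333.9 194.4]
 [307.4 194.4]
 [306.6 140.7]
 [334.7 140.8]]
320 167 (150, 200, 3)
```

View pics/w8.png

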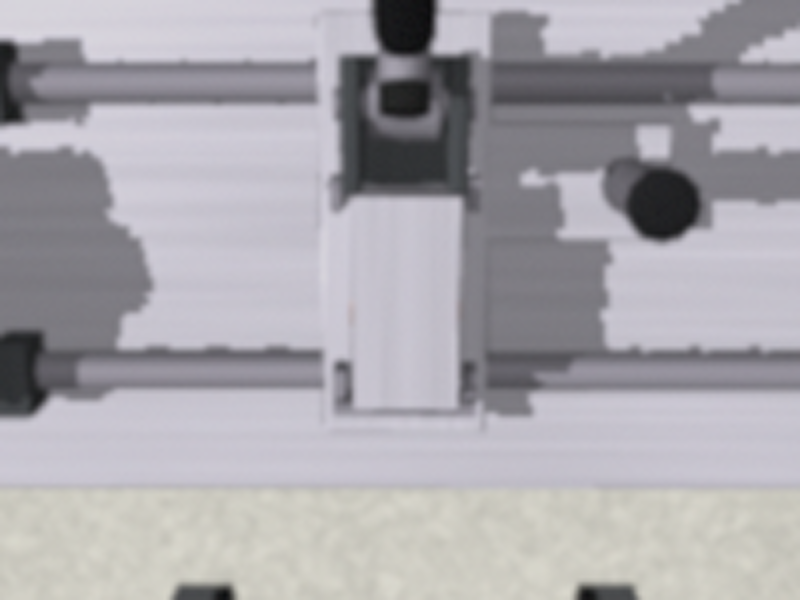

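The block lies seated between the four corner lips (352–462, 196–410), within 1 px of the predicted nest outline. It is square and flat, with the post at (665,203) and the lever still open at (405,30). Next I go behind the lever with shut fingers, tips at 0.102.

Request:
{"api": "send_rows", "payload": {"linear": [[0.046, 0, 0], [0.046, 0, 0], [0.0465, 0, 0], [0, 0, 0.045], [0, 0, 0.045], [0, 0, 0.0455], [0, 0, 0], [0, 0, 0]], "twist": [[0, -0.04, 0], [0, 0, 0], [0, 0, 0], [0, 0, 0], [0, 0, 0], [0, 0, 0], [0, 0, 0], [0, 0, 0]], "gripper": [0, 0, 0, 0, 0, 0, 0, 0]}}

```text
time: 21.18
ee_pos: [0.4717, -0.1379, 0.1099]
tcp_rot: [180.0, 0.4, 169.0]
wrist_force: [0.7, -0.1, 0.3]
opening: 0.0002
grasp_force: 0.0
```

```bash
python3 -c "
from h import *
nx=np.array([.982,-.191]);ny=np.array([.191,.982])
o=bot.get_obs();print(o['opening'],o['ee_pos'][:2]@nx,o['ee_pos'][:2]@ny)
rows([*(.6125*nx-.0452*ny),.116],[180,0,169],10)"
```

```text
0.00017336238778826194 0.4895810628354857 -0.045269696987614155
lin [[-0.0123, 0.0, -0.0005], [-0.0123, 0.0, -0.0005], [-0.0123, 0.0, -0.0006], [-0.0123, 0.0, -0.0006], [-0.0123, 0.0, -0.0006], [-0.0123, 0.0, -0.0006], [-0.0123, 0.0, -0.0006], [-0.0123, 0.0, -0.0006], [-0.0123, 0.0, -0.0006], [-0.0123, 0.0, -0.0006]] tw [0.0, 0.004, 0.0] now [ 0.4717 -0.1379  0.1099] [180.    0.4 169. ]
```

Request:
{"api": "send_rows", "payload": {"linear": [[-0.012, 0, -0.006], [-0.0135, 0, 0], [-0.0135, 0, 0], [-0.0135, 0, 0], [-0.0135, 0, 0], [-0.0135, 0, 0], [-0.0135, 0, 0], [-0.0135, 0, 0]], "twist": [[0, 0.02, 0], [0, 0, 0], [0, 0, 0], [0, 0, 0], [0, 0, 0], [0, 0, 0], [0, 0, 0], [0, 0, 0]], "gripper": [0, 0, 0, 0, 0, 0, 0, 0]}}

```text
time: 22.18
ee_pos: [0.5771, -0.1582, 0.1146]
tcp_rot: [180.0, 0.1, 169.0]
wrist_force: [-0.1, 0.7, 0.4]
opening: -0.0002
grasp_force: 0.0
```

Request:
{"api": "send_rows", "payload": {"linear": [[-0.0135, 0, 0], [-0.004, 0, 0], [0, 0, 0], [0, 0, 0]], "twist": [[0, 0, 0], [0, 0, 0], [0, 0, 0], [0, 0, 0]], "gripper": [0, 0, 0, 0]}}

```text
time: 22.68
ee_pos: [0.5928, -0.1613, 0.1146]
tcp_rot: [180.0, 0.1, 169.0]
wrist_force: [0.0, 0.2, 0.1]
opening: -0.0001
grasp_force: 0.0
```

```bash
python3 -c "
from h import *
nx=np.array([.982,-.191]);ny=np.array([.191,.982])
o=bot.get_obs();print(o['ee_pos'],o['ee_pos'][:2]@nx,o['ee_pos'][:2]@ny,o['wrist_force'])"
```

```text
[ 0.59279172 -0.16134563  0.11464433] 0.6129384862195547 -0.04521819160567479 [0.03960493 0.15150875 0.05971031]
```

No residual force on the fingers, so the lever is past them. Lift clear, go beside the post, and check the lever from there.

Request:
{"api": "send_rows", "payload": {"linear": [[0, 0, -0.05], [0, 0, -0.05], [0.011, 0.0535, 0], [0.011, 0.0535, 0], [0, 0, 0], [0, 0, 0]], "twist": [[0, 0, 0], [0, 0, 0], [0, 0, 0], [0, 0, 0], [0, 0, 0], [0, 0, 0]], "gripper": [0, 0, 0, 0, 0, 0]}}

```text
time: 23.42
ee_pos: [0.5915, -0.0522, 0.2148]
tcp_rot: [-180.0, 0.1, 169.0]
wrist_force: [0.6, 0.4, -1.0]
opening: 0.0002
grasp_force: 0.0
```

```bash
python3 - <<'E'
from h import *
import pickle
nx=np.array([.982,-.191]);ny=np.array([.191,.982])
o=bot.get_obs();print(o['ee_pos'],o['ee_pos'][:2]@nx,o['ee_pos'][:2]@ny)
im,m=cam("wrist");pickle.dump((im,m),open("w9.pkl","wb"));it,mt=cam("top");i2,ms=cam("scene")
def L(a,r): # point r from the pivot, lever angle a
    t=a-np.radians(25); return [*((.5665+r*np.sin(t))*nx-.0452*ny),.072+r*np.cos(t)]
for n,I,M in(("wrist",im,m),("top",it,mt),("scene",i2,ms)):
    g=cv2.cvtColor(I,cv2.COLOR_RGB2GRAY)
    for a in(0,1.75,1.83,1.95):
        p=proj(M,[L(a,r) for r in(.035,.045,.055,.065,.075,.082,.095,.105)]).round().astype(int)
        print(n,a,p[0],p[-1],[int(g[v,u]) if 0<=v<400 and 0<=u<640 else -1 for u,v in p])
# post cap: dark blob near its predicted place
p=proj(m,[[*(.591*nx+.019*ny),.085]])[0].astype(int);print(p)
E
```

```text
[ 0.59154051 -0.05222107  0.21479383] 0.5908670067536689 0.06170314492698376
wrist 0 [190 151] [137 116] [33, 128, 173, 201, 202, 206, 205, 210]
wrist 1.75 [207 199] [208 273] [129, 33, 34, 37, 39, 42, 192, 197]
wrist 1.83 [208 199] [211 270] [111, 28, 25, 29, 28, 25, 196, 192]
wrist 1.95 [209 198] [216 265] [92, 25, 22, 22, 21, 16, 192, 187]
top 0 [402 199] [404 207] [136, 136, 137, 137, 137, 137, 136, 136]
top 1.75 [404 180] [410 149] [135, 133, 134, 134, 133, 132, 132, 132]
top 1.83 [404 180] [409 149] [135, 134, 135, 134, 133, 132, 131, 131]
top 1.95 [403 180] [409 150] [135, 134, 135, 134, 132, 133, 133, 132]
scene 0 [243 225] [236 200] [148, 143, 148, 142, 145, 146, 148, 148]
scene 1.75 [249 245] [256 263] [83, 0, 0, 5, 12, 21, 77, 137]
scene 1.83 [249 246] [257 265] [56, 11, 17, 8, 20, 28, 137, 126]
scene 1.95 [249 247] [257 269] [34, 0, 5, 18, 28, 136, 105, 78]
[273 191]
```

The lever handle is dark along the closed line (≈1.83 rad) in both the wrist and scene views, and nothing is left at the open position, so the clamp is closed on the block. Now I descend behind the post and push towards the lens.

Request:
{"api": "send_rows", "payload": {"linear": [[0, 0, 0.05], [0, 0, 0.05], [0, 0, 0.05], [0, 0, 0], [0, -0.012, 0], [0, -0.012, 0], [0, -0.012, 0], [0, -0.012, 0]], "twist": [[0, 0, 0], [0, 0, 0], [0, 0, 0], [0, 0, 0], [0, 0, 0], [0, 0, 0], [0, 0, 0], [0, 0, 0]], "gripper": [0, 0, 0, 0, 0, 0, 0, 0]}}

```text
time: 24.58
ee_pos: [0.5834, -0.1003, 0.0658]
tcp_rot: [180.0, 0.2, 169.0]
wrist_force: [0.2, 3.9, 1.4]
opening: 0.0
grasp_force: 1.7
```

Request:
{"api": "send_rows", "payload": {"linear": [[0, -0.01, 0], [0, -0.01, 0], [0, -0.01, 0], [0, -0.005, 0], [0, 0, 0]], "twist": [[0, 0, 0], [0, 0, 0], [0, 0, 0], [0, 0, 0], [0, 0, 0]], "gripper": [0, 0, 0, 0, 0]}}

```text
time: 25.2
ee_pos: [0.5757, -0.1342, 0.0642]
tcp_rot: [-180.0, 0.0, 169.0]
wrist_force: [0.0, -0.0, -0.0]
opening: 0.0001
grasp_force: 0.0
```

```bash
python3 - <<'E'
from h import *
nx=np.array([.982,-.191]);ny=np.array([.191,.982])
o=bot.get_obs();print(o['ee_pos'],o['ee_pos'][:2]@nx,o['ee_pos'][:2]@ny,o['wrist_force'],o['wrist_force'][:2]@ny)
E
```

```text
[ 0.57567051 -0.13420455  0.06417193] 0.5909415145109901 -0.02183580153235145 [ 0.01108305 -0.04634072 -0.00127503] -0.043389722775502924
```

Request:
{"api": "send_rows", "payload": {"linear": [[0, -0.006, 0], [0, -0.006, 0], [0, -0.005, 0], [0, 0, 0]], "twist": [[0, 0, 0], [0, 0, 0], [0, 0, 0], [0, 0, 0]], "gripper": [0, 0, 0, 0]}}

```text
time: 25.7
ee_pos: [0.5728, -0.151, 0.0645]
tcp_rot: [-180.0, 0.1, 169.0]
wrist_force: [-0.2, -0.0, 0.6]
opening: 0.0002
grasp_force: 0.0
```

Request:
{"api": "send_rows", "payload": {"linear": [[0, -0.004, 0], [0, -0.003, 0], [0, 0, 0]], "twist": [[0, 0, 0], [0, 0, 0], [0, 0, 0]], "gripper": [0, 0, 0]}}

```text
time: 26.08
ee_pos: [0.5722, -0.1544, 0.0647]
tcp_rot: [179.7, 0.1, 169.1]
wrist_force: [2.6, 18.3, 1.1]
opening: -0.0003
grasp_force: 9.4
```

18 N of resistance at the expected home position (nest ≈ 48 mm from the lens nose), so the carriage is at its stop. I'll back off, lift and check.

Request:
{"api": "send_rows", "payload": {"linear": [[0, 0.02, 0], [0, 0.03, 0], [0, 0, -0.05], [0, 0, -0.05], [0, 0, -0.05], [0, 0, 0], [0, 0, 0]], "twist": [[0, 0, 0], [0, 0, 0], [0, 0, 0], [0, 0, 0], [0, 0, 0], [0, 0, 0], [0, 0, 0]], "gripper": [0, 0, 0, 0, 0, 0, 0]}}

```text
time: 26.95
ee_pos: [0.5809, -0.108, 0.214]
tcp_rot: [-180.0, 0.1, 169.0]
wrist_force: [0.6, -1.2, -0.2]
opening: 0.0
grasp_force: 0.0
```

```bash
python3 - <<'E'
from h import *
nx=np.array([.982,-.191]);ny=np.array([.191,.982])
print(bot.get_obs()['ee_pos'],bot.get_obs()['wrist_force'])
V={n:cam(n) for n in("wrist","scene")}
def L(a,r,y):
    t=a-np.radians(25); return [*((.5665+r*np.sin(t))*nx+y*ny),.072+r*np.cos(t)]
for n,(I,M) in V.items():
    g=cv2.cvtColor(I,cv2.COLOR_RGB2GRAY)
    G=lambda pts:[int(g[v,u]) if 0<=v<400 and 0<=u<640 else -1 for u,v in proj(M,pts).round().astype(int)]
    for y in(-.125,-.128,-.131,-.134,-.137):
        print(n,y,"closed",G([L(1.83,r,y) for r in(.045,.055,.065,.075,.082,.1)]),"open",G([L(0,r,y) for r in(.055,.07,.08)]))
    print("across handle",[(round(y,3),k) for y,k in zip(np.arange(-.15,-.11,.002),G([L(1.83,.06,y) for y in np.arange(-.15,-.11,.002)]))])
    print("across post",[(round(y,3),k) for y,k in zip(np.arange(-.085,-.04,.0025),G([[*(.591*nx+y*ny),.085] for y in np.arange(-.085,-.04,.0025)]))])
E
```

```text
[ 0.58089393 -0.10796938  0.21402623] [ 0.58419556 -1.22905935 -0.20635801]
wrist -0.125 closed [19, 20, 19, 18, 125, 195] open [212, 215, 217]
wrist -0.128 closed [23, 24, 20, 23, 22, 203] open [211, 215, 218]
wrist -0.131 closed [29, 29, 29, 31, 25, 205] open [212, 215, 217]
wrist -0.134 closed [51, 49, 46, 48, 30, 209] open [213, 215, 217]
wrist -0.137 closed [64, 36, 39, 80, 129, 200] open [213, 215, 217]
across handle [(np.float64(-0.15), 123), (np.float64(-0.148), 124), (np.float64(-0.146), 125), (np.float64(-0.144), 111), (np.float64(-0.142), 46), (np.float64(-0.14), 47), (np.float64(-0.138), 43), (np.float64(-0.136), 41), (np.float64(-0.134), 51), (np.float64(-0.132), 36), (np.float64(-0.13), 28), (np.float64(-0.128), 21), (np.float64(-0.126), 19), (np.float64(-0.124), 47), (np.float64(-0.122), 168), (np.float64(-0.12), 194), (np.float64(-0.118), 195), (np.float64(-0.116), 192), (np.float64(-0.114), 189), (np.float64(-0.112), 187)]
across post [(np.float64(-0.085), 113), (np.float64(-0.082), 118), (np.float64(-0.08), 119), (np.float64(-0.078), 119), (np.float64(-0.075), 117),
[... 1000 characters left out ...]
), 12), (np.float64(-0.126), 10), (np.float64(-0.124), 51), (np.float64(-0.122), 87), (np.float64(-0.12), 87), (np.float64(-0.118), 85), (np.float64(-0.116), 78), (np.float64(-0.114), 89), (np.float64(-0.112), 80)]
across post [(np.float64(-0.085), 138), (np.float64(-0.082), 140), (np.float64(-0.08), 139), (np.float64(-0.078), 138), (np.float64(-0.075), 127), (np.float64(-0.072), 91), (np.float64(-0.07), 51), (np.float64(-0.067), 17), (np.float64(-0.065), 11), (np.float64(-0.062), 7), (np.float64(-0.06), 20), (np.float64(-0.057), 53), (np.float64(-0.055), 88), (np.float64(-0.052), 133), (np.float64(-0.05), 136), (np.float64(-0.047), 141), (np.float64(-0.045), 138), (np.float64(-0.042), 141)]
```

```bash
python3 -c "
from h import *
print(ticket.job_done())"
```

```text
the job is handed in; nothing more can be done
None
```

The job is handed in: the thick block is seated in the nest and the clamp lever is over with its foot down. The carriage was slid to its stop only after that, and nothing else was disturbed. The last checks were by pixel measurement rather than by eye, and the hand-in gave no verdict.

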